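# Shut and latch the little display case

## Task

Close up the small wooden display case: press its clear lid down until it snaps shut, then turn the orange latch handle clockwise, over its cam, until it drops into the notch at the end of its travel and points straight up the slope. Leave the things standing round the case where they are.

Things in the scene. Friction and masses are not known exactly. Their poses are not given: they have to be found in the camera images.
- case: Fixed wooden display case with a small bus inside, 115 deep, 120 wide; its sloping front faces about to the robot's left (+y). Origin: on the table, middle of the front lower edge; case x to its back, y to the side, z up. Front wall 40 high; from its top edge (x=0, z=40) the face slopes up and back at 30 degrees, for 125. Below: u = up the slope from that edge, n = out from the face, square to it.
- face_edge (a point): Middle of the face's lower edge, where u, y, n are all 0: in the case frame at (0, 0, 40). Its frame is the case's (not tilted). u runs along (0.866, 0, 0.5) and n along (-0.5, 0, 0.866) of the case frame: n leans 30 degrees from vertical towards the front.
- lamp_bar (a point): Middle of the front lower edge of the aluminium lamp bar that hangs over the latch: in the case frame at (74.5, 0, 267); the bar is 40 deep, 120 wide, with two 10 mm posts at the back corners. Its lamp strip reaches down to z=265. It bars a vertical tool from the handle: come in along n, tilted about 30 degrees.
- lid (a joint): Clear lid with thin metal frame, 56 (u) x 106 (y) x 5 thick, hinged along its lower edge at u=4, n=0. Rad: 0 shut (top face at n=5, upper edge at u=60), grows as the upper edge rises. Starts ajar at 0.22 to 0.40; hinge friction keeps it where left. From about 0.17 on a spring catch resists, up to about 10 N on the blue pad, then snaps and holds it at 0 on a firm stop.
- lid_pad (a point): Centre of the top of the blue press pad, a disc 16 across and 3 high in the middle of the lid, 36 from the lid's hinge line. With the lid shut it is at u=40, y=0, n=8. Frame: turns with the lid; its z is square to the lid.
- latch_axis (a point): Point of the wooden rail's surface on the handle's turning axis: u=85, y=0, n=0. The axis runs along n. Frame: the case's (not tilted). A steel plate 4 thick lies on the rail here, u 60 to 117, y -35 to 35.
- handle (a joint): Orange latch handle's turn about n, in rad. At 0 its long end points along case +y (left, as seen facing the slope); grows clockwise seen so; at the stop, 1.48, the long end points straight up the slope. Starts at 0 to 0.25. Takes about 0.2 N m to turn; past the crest the spring helps it on. When latched its short end lies over the lid's upper edge; with the lid ajar it strikes the lid.
- handle_grip (a point): On the axis, mid-wing, where the handle is gripped; n=42 at lift 0. Frame turns with the handle: y along the wing to the long end, z along n. Handle: a bar 12 wide, 31 to the short end, 48 to the long end, n=15 to 23, and on it the upright wing, centred on the axis, 44 long (along the bar), 12 thick, n=23 to 55 (all at lift 0).
- latch_lift (a joint): How far the handle has moved out along n, in m; 0 at the start. A spring of about 7 N presses it in. Over the turn the cam makes it follow: 0 up to 0.3 rad, evenly up to +0.006 at 0.8, so to 0.95, down to -0.003 at about 1.3, and the notch at -0.003 lasts to the stop. It may also be lifted by hand, up to +0.02.
- cam_crest (a point): Highest point of the curved brass cam rim, n=17. The rim is 6 wide and runs round the axis at radius 26, on its upper left side, from left to straight up the slope. Frame: the case's.
- paint_jar: Small grey paint jar with a white cap, 30 across, 34 high, loose on the table before the case's sloping front. Origin: centre of its underside.
- rail_rubber: Blue and brown track cleaning block, 27x62x19, loose on the table behind the case. Origin: centre of its underside.
- gear_oil: Small bottle with a red spout, 22 across, 55 high, loose on the table farther from the case's front. Origin: centre of its underside.
- screwdriver_red: Red screwdriver, 141 long, 17 thick, lying on the table farther left. Origin: centre of its underside.

How it is judged:
On the way, in this order (a step that is already met when the one before it is completed fails the run):
1. the lid is snapped shut while the handle is still on the open side of the cam (value of joint lid below 0.05 rad and value of joint handle below 0.6 rad), for 0.2 s.
2. the handle has dropped into the notch, with the lid shut (value of joint lid below 0.05 rad and value of joint handle above 1.28 rad and value of joint latch_lift below -0.0015 m), for 0.2 s.
At the end, for the whole second after the job is handed in: The lid is shut (within 0.05 rad), the handle stands at the end of its travel (more than 1.28 rad) and has dropped into the notch (lift below -1.5 mm), at rest and released (all of step 2 and velocity of joint handle between -0.05 and 0.05 rad/s); the robot touches nothing.
It fails at once if a thing standing round the case is shifted by more than 30 mm (distance of any of paint_jar, rail_rubber, gear_oil, screwdriver_red from where it was at the start of the episode above 0.03 m).
It also fails if it takes over 48 s, if anything falls off the work surface, if the arm or the gripper's body presses on something with over 40 N, if the wrist force passes 120 N, or if a joint passes its speed limit or range.

## Robot

A 6-joint arm with a two-finger parallel gripper is mounted at the origin on a cart in front of the work surface, level with it; the furniture and walls round the work are solid. World frame = base frame: x ahead of the robot, y to its left, z up, the work surface at z = 0. Lengths are in m, angles in rad, forces in N, time in s.
With the tool pointing down it reaches from about 0.375 to 0.975 m from the base axis. Payload 3.8 kg.
Tool frame: the origin (TCP) lies midway between the tips of the shut fingers; the grasp point (between the pads) lies 19 mm behind it; z points along the fingers, y is the line along which they close (so a half turn about z gives the same grasp; the last joint's range is limited). The gripper opens to 85 mm and grips with 20 to 120 N. Pads are 22 mm wide; open, the fingers measure 114 mm over their backs; the gripper's body (76 mm by 85 mm) begins 54 mm behind the grasp point. The pads swing forward as they close: fully open they stand 13 mm farther back than shut.
Start: joints at [-1.214, 0.264, 1.604, -0, 1.274, -0.037], TCP at [0.259, -0.623, 0.231] pointing down, gripper open.
Joint ranges: [-2.63, 2.63], [-0.94, 2.18], [0.31, 2.57], [-1.31, 4.45], [0, 2.66], [-2.55, 2.55]. Speed limits (rad/s): [2.57, 2.57, 3.14, 3.14, 3.14, 3.14].

## Interface

Orientations are given as a rotation vector (axis times angle).
In Python, from workcell import sensors, viewer, job gives the robot as it stands.
- The arm moves only by the shell command python3 -m inch 'ROWS' [FORCE]. ROWS is JSON, one flat list of numbers, 7 for each row, row after row: the shift along the tool's x, y, z in mm, then the turn, a rotation vector about the tool's x, y, z in degrees, then the finger opening in mm, from 0 to 85.4. A call has exactly 8 rows; each row shifts and turns the commanded pose from where the row before left it, along the tool's axes as they then stand; what a row does not reach is not made up. A row lasts 1/10 s, in which the tool goes at most 50 mm and 8.59 degrees, less where a joint would pass 70% of its speed; a pose out of reach is approached as far as the arm can. A call is refused whole if a number of a shift passes 50 or a number of a turn 8.59, either way. A call with a gripper value outside its range is refused whole. The fingers move at their own pace and stop on an object; FORCE is the grip in N (left out, the last holds). Time passes only in rows, so rows that do not move let the fingers close, or fill a call up. It gives the time, the measured TCP pose, the force, the opening and the grip force at its end, in the units of the state.
- sensors.read_state(): the state, without advancing time (a new reading comes with each control period).
- viewer.read_camera(name): name is "side" or "top"; returns the picture (480x640x3 uint8, red, green, blue); there is no depth.
- viewer.camera_params(name): a dict with "K" (3x3 intrinsics, pixels), "k1" (the pictures are not rectified: a ray, as slopes to the right and down, at radius r is drawn at 1 + k1 r^2 times it, then the intrinsics apply), "world_to_cam" (4x4, takes a point from world to camera coordinates). Camera axes: x right, y down, z forward; pixel columns grow to the right and rows downward; lengths in m; the calibration is good to about 2 mm. A picture is of the moment at which its call begins. camera_params takes no time and is no camera call.
- job.finish_job(): hands the job in; it is judged then, once.
The state is a dict: "time": time; "q": joint angles; "joint_vel": joint speeds; "joint_torque": joint torques, N m; "tool_pos": TCP position; "tcp_rot": TCP orientation; "wrist_force": force on the tool from outside, world axes, zero at the start; "torque": the same for the moment, N m; "width": opening from 0.0 (shut) to 1.0 (fully open); "grip_force": force on a finger pad.
Only numpy, scipy, OpenCV 4.12 (cv2) and the standard library are available. Lean on these libraries where they do the work, as an engineer would, in place of code of your own. Each camera call takes 0.05 s, during which the arm holds its last target. There are 200 camera calls.

## Working session

There is one attempt and no reset: what is moved stays moved. The work goes in short steps, Python scripts to look and compute and a shell command to move; the robot and the scene stay as the last step left them, time stands still between calls to the robot, and variables do not carry over. Pictures are saved under pics/ and viewed, at most 10 in all, crops included, and the job is handed in when it is done.

```bash
mkdir -p pics; python3 - <<'E'
from workcell import sensors, viewer
import cv2,numpy as np
for n in("side","top"):
    im=viewer.read_camera(n); cv2.imwrite(f"pics/{n}0.png",im[:,:,::-1])
    p=viewer.camera_params(n); print(n,np.round(p["K"],2).tolist(),p["k1"],np.round(p["world_to_cam"],4).tolist())
s=sensors.read_state();print(s)
E
```

```text
side [[535.54, 0.0, 319.0], [0.0, 535.54, 244.63], [0.0, 0.0, 1.0]] 0.03685351708150177 [[0.9517, -0.3068, 0.0107, -0.4453], [-0.1266, -0.4239, -0.8968, 0.159], [0.2797, 0.8521, -0.4423, 1.2751], [0.0, 0.0, 0.0, 1.0]]
top [[440.08, 0.0, 317.35], [0.0, 440.08, 237.37], [0.0, 0.0, 1.0]] -0.01645420039003085 [[-0.0267, -0.9994, -0.0233, -0.0449], [-0.9883, 0.0299, -0.1497, 0.464], [0.1503, 0.019, -0.9885, 1.0338], [0.0, 0.0, 0.0, 1.0]]
{'time': 0.1, 'q': array([-1.21386713e+00,  2.64697216e-01,  1.60527941e+00,  2.17642885e-05,
        1.27371981e+00, -3.68798402e-02]), 'joint_vel': array([ 0.00013456, -0.00046359, -0.00289921, -0.00049923,  0.00140193,
       -0.00187123]), 'joint_torque': array([ 4.43817598e-04, -5.16708255e+01, -3.68589842e+01, -6.77402249e-05,
        6.25309534e-03,  3.17008823e-05]), 'tool_pos': array([ 0.25878051, -0.62267965,  0.2300508 ]), 'tcp_rot': array([-3.07884912e+00, -6.14187437e-01,  4.93975443e-04]), 'wrist_force': array([ 0.75233332,  0.92339345, -0.23006706]), 'torque': array([-0.01022833, -0.01700161,  0.00082724]), 'grip_force': 0.0, 'width': 1.0013817616996616}
```

View pics/side0.png

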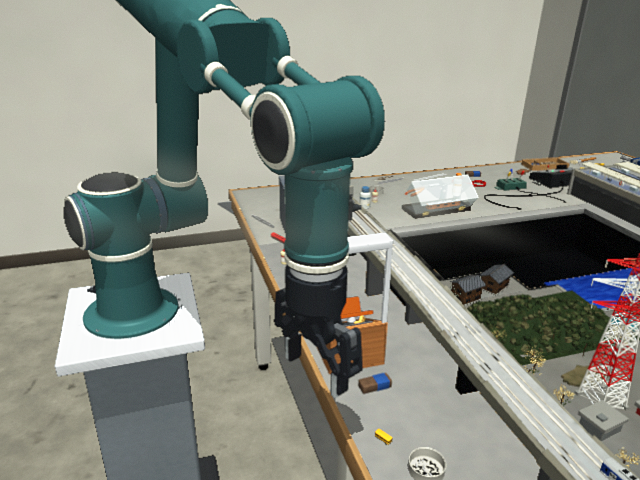

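View pics/top0.png

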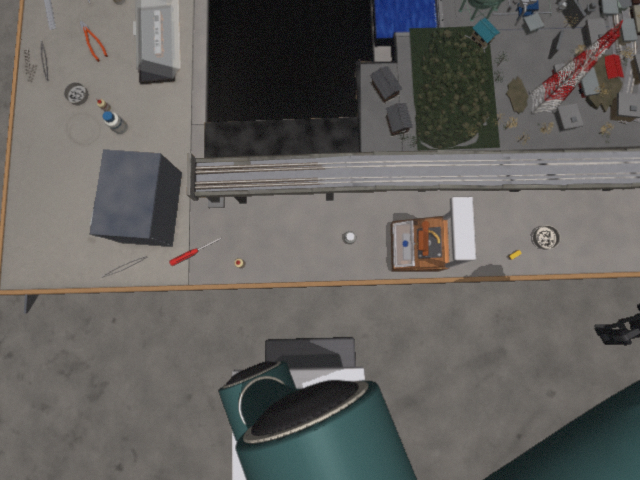

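The top view shows the case at about (430,242): front at the left (column ~392), blue pad at (405,243), handle near (434,240), lamp bar at (462,230). The jar is at (349,238). In the side view the arm hides the case. Next I'll enlarge the case.

```bash
python3 - <<'E'
import cv2
im=cv2.imread("pics/top0.png")[190:285,375:495]
cv2.imwrite("pics/topc.png",cv2.resize(im,None,fx=6.25,fy=6.25,interpolation=cv2.INTER_CUBIC))
E
```

```text
(no output)
```

View pics/topc.png

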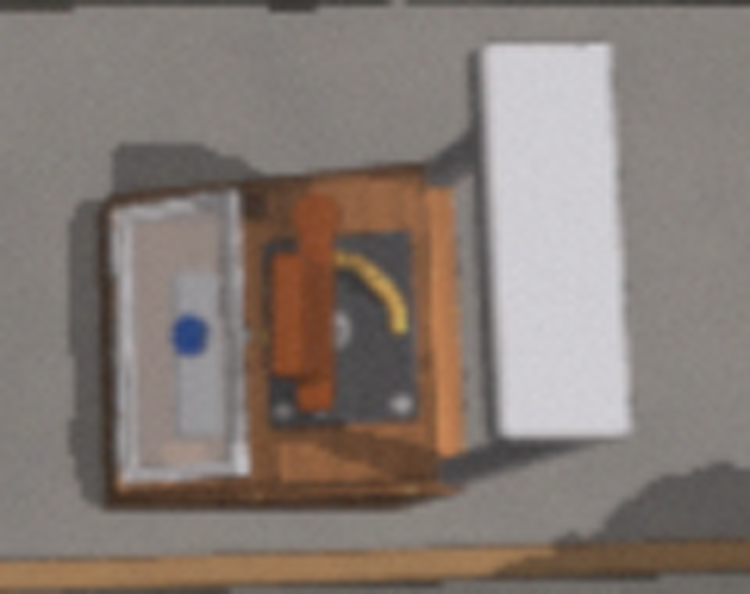

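The crop shows the lid frame ajar, with corners at about (112,205), (238,190), (248,475) and (122,485). The pad is at (190,335), the plate corners at (270,235), (412,232), (415,420) and (270,428), and the wing top is centred at (286,316). I'll fit the case pose to these.

```bash
cat > h.py <<'E'
import numpy as np, cv2
from scipy.optimize import least_squares
from scipy.spatial.transform import Rotation as R
from workcell import sensors, viewer
P={n:viewer.camera_params(n) for n in("top","side")}
def proj(n,X):
    p=P[n];T=np.array(p["world_to_cam"]);c=np.atleast_2d(X)@T[:3,:3].T+T[:3,3]
    s=c[:,:2]/c[:,2:];s=s*(1+p["k1"]*(s**2).sum(1,keepdims=True));K=np.array(p["K"])
    return s@K[:2,:2].T+K[:2,2]
U=np.array([.866,0,.5]);N=np.array([-.5,0,.866])
def uyn(u,y,n): return np.array([0,0,40])+u*U+np.array([0,y,0])+n*N
def lidp(r,y,h,a): return uyn(4+r*np.cos(a)-h*np.sin(a),y,r*np.sin(a)+h*np.cos(a))
def hp(l,w,n,t): return uyn(85+l*np.sin(t)-w*np.cos(t),l*np.cos(t)+w*np.sin(t),n)
def toW(c,x,y,yaw): return R.from_euler('z',yaw).apply(np.atleast_2d(c)/1000)+[x,y,0]
E
cat > fit.py <<'E'
from h import *
def pts(a,t):
    return np.array([uyn(60,35,4),uyn(117,35,4),uyn(117,-35,4),uyn(60,-35,4),
     lidp(0,53,5,a),lidp(56,53,5,a),lidp(56,-53,5,a),lidp(0,-53,5,a),lidp(36,0,8,a),
     hp(0,0,55,t),hp(48,0,23,t),hp(-31,0,23,t),hp(22,0,55,t),hp(-22,0,55,t), uyn(85+26,0,17)])
px=np.array([[268,235],[412,232],[415,420],[270,427],[112,205],[238,190],[248,475],[122,485],[190,335],
 [286,316],[317,193],[318,410],[287,255],[286,376],[402,330]])
px=(px+.5)/6.25-.5+[375,190]
f=lambda v:(proj("top",toW(pts(v[3],v[4]),*v[:3]))-px).ravel()
r=least_squares(f,[.45,-.2,-1.57,.3,.1],loss='soft_l1')
print(np.round(r.x,4));print(np.round(f(r.x).reshape(-1,2),1).tolist())
E
python3 fit.py
```

```text
[ 0.4374 -0.2402 -1.6056  0.2786  0.0302]
[[-0.7, 1.3], [0.6, -0.3], [1.1, 0.3], [-0.3, 0.4], [0.8, 0.6], [0.1, -0.1], [-0.4, 0.0], [-0.0, -0.2], [0.4, 0.1], [0.2, -0.4], [-0.2, 0.2], [-0.4, 0.1], [0.1, -0.5], [0.2, -0.0], [-1.6, -1.2]]
```

```bash
cat >> h.py <<'E'
C=np.array([.4374,-.2402,-1.6056])
def rot(t=0,flip=-1):
    "tool z=-N, tool y = flip*U turned clockwise by t about N (deg)"
    n=-N;y=flip*(U*np.cos(np.radians(t))-np.array([0,1,0])*np.sin(np.radians(t)))
    return R.from_euler('z',C[2])*R.from_matrix(np.c_[np.cross(y,n),y,n])
def plan(u,y,n,Rt):
    s=sensors.read_state();R0=R.from_rotvec(s["tcp_rot"])
    d=toW(uyn(u,y,n),*C)[0]-s["tool_pos"]
    print("t",round(s["time"],2),"shift",np.round(R0.inv().apply(d)*1000,1),"turn",np.round((R0.inv()*Rt).as_rotvec(degrees=True),1),"q",np.round(s["q"],2),"F",np.round(s["wrist_force"],1),"w",round(s["width"],3),round(s["grip_force"],1))
def where():
    s=sensors.read_state();v=R.from_euler('z',C[2]).inv().apply(s["tool_pos"]-[C[0],C[1],0])*1000-[0,0,40]
    print("u,y,n",np.round([v@U,v[1],v@N],1),"Fn",np.round(R.from_euler('z',C[2]).inv().apply(s["wrist_force"])@np.c_[U,[0,1,0],N],1))
E
python3 - <<'E'
from h import *
for fl in(-1,1):
  for t in(0,40,83):
    Rt=rot(t,fl);p=toW(uyn(85,0,25),*C)[0];w=p-.25*Rt.as_matrix()[:,2];q1=np.arctan2(w[1],w[0])
    for th in(1.7,2.0):
      M=R.from_euler('y',-th)*R.from_euler('z',-q1)*Rt*R.from_euler('z',-90,degrees=True)
      e=M.as_euler('ZYZ');print(fl,t,th,round(q1,2),np.round(e,2),np.round([e[0]+np.pi,-e[1],e[2]-np.pi],2))
plan(38,0,120,rot(0))
print(toW([uyn(38,0,120),uyn(85,0,0),[74,0,290]],*C))
E
python3 -m inch '[0,0,-50,0,0,0,0, 0,0,-50,0,0,0,0, 0,0,-50,0,0,0,0, 0,0,-50,0,0,0,0, 50,0,0,0,0,0,0, 50,0,0,0,0,0,0, 50,0,0,0,0,0,0, 50,0,0,0,0,0,0]' 40
```

```text
-1 0 1.7 -0.38 [-0.51  1.29 -1.81] [ 2.63 -1.29 -4.95]
-1 0 2.0 -0.38 [-0.58  1.03 -1.64] [ 2.56 -1.03 -4.78]
-1 40 1.7 -0.38 [-0.51  1.29 -1.11] [ 2.63 -1.29 -4.25]
-1 40 2.0 -0.38 [-0.58  1.03 -0.94] [ 2.56 -1.03 -4.08]
-1 83 1.7 -0.38 [-0.51  1.29 -0.36] [ 2.63 -1.29 -3.5 ]
-1 83 2.0 -0.38 [-0.58  1.03 -0.19] [ 2.56 -1.03 -3.33]
1 0 1.7 -0.38 [-0.51  1.29  1.33] [ 2.63 -1.29 -1.81]
1 0 2.0 -0.38 [-0.58  1.03  1.5 ] [ 2.56 -1.03 -1.64]
1 40 1.7 -0.38 [-0.51  1.29  2.03] [ 2.63 -1.29 -1.11]
1 40 2.0 -0.38 [-0.58  1.03  2.2 ] [ 2.56 -1.03 -0.94]
1 83 1.7 -0.38 [-0.51  1.29  2.78] [ 2.63 -1.29 -0.36]
1 83 2.0 -0.38 [-0.58  1.03  2.95] [ 2.56 -1.03 -0.19]
t 0.1 shift [ 323.  -309.2   67.8] turn [   8.8  -40.5 -150.7] q [-1.21  0.26  1.61  0.    1.27 -0.04] F [ 0.8  0.9 -0.2] w 1.001 0.0
[[ 0.43834271 -0.21312441  0.16292   ]
 [ 0.43483862 -0.31376542  0.0825    ]
 [ 0.43482505 -0.31415519  0.29      ]]
time: 0.9
tool_pos: [0.4449, -0.5457, 0.4308]
tcp_rot: [-3.081, -0.613, 0.001]
wrist_force: [0.9, -1.3, -1.0]
width: -0.002
grip_force: 0.0
```

```bash
python3 -m inch '[17,-40,0,0,0,0,0, 17,-40,0,0,0,0,0, 17,-40,0,0,0,0,0, 17,-40,0,0,0,0,0, 17,-40,0,0,0,0,0, 17,-40,0,0,0,0,0, 17,-40,0,0,0,0,0, 17,-40,0,0,0,0,0]'
python3 -m inch '[0,0,0,0.4,-2,-8,0, 0,0,0,0.4,-2,-8,0, 0,0,0,0.4,-2,-8,0, 0,0,0,0.4,-2,-8,0, 0,0,0,0.4,-2,-8,0, 0,0,0,0.4,-2,-8,0, 0,0,0,0.4,-2,-8,0, 0,0,0,0.4,-2,-8,0]'
python3 -m inch '[0,0,0,0.4,-2,-8,0, 0,0,0,0.4,-2,-8,0, 0,0,0,0.4,-2,-8,0, 0,0,0,0.4,-2,-8,0, 0,0,0,0.4,-2,-8,0, 0,0,0,0.4,-2,-8,0, 0,0,0,0.4,-2,-8,0, 0,0,0,0.4,-2,-8,0]'
python3 - <<'E'
from h import *
plan(38,0,60,rot(0));where()
cv2.imwrite("pics/side1.png",viewer.read_camera("side")[:,:,::-1])
print(proj("side",toW([uyn(85,0,0)],*C)))
E
```

```text
time: 1.7
tool_pos: [0.446, -0.1971, 0.4308]
tcp_rot: [-3.08, -0.614, 0.001]
wrist_force: [1.1, 0.2, 0.3]
width: -0.0
grip_force: 0.0
time: 2.5
tool_pos: [0.4464, -0.1988, 0.4306]
tcp_rot: [-2.251, -2.148, 0.426]
wrist_force: [0.3, 0.2, -0.5]
width: -0.002
grip_force: 0.0
time: 3.3
tool_pos: [0.4464, -0.1987, 0.4305]
tcp_rot: [-0.696, -2.978, 0.71]
wrist_force: [0.1, 0.3, -0.6]
width: 0.004
grip_force: 0.0
t 3.3 shift [ 21.   97.8 306.9] turn [  3.3  -5.8 -23. ] q [-0.15 -0.16  1.76 -0.45  1.58 -1.26] F [ 0.1  0.3 -0.6] w 0.004 0.0
u,y,n [159.    7.5 359.1] Fn [-0.6  0.1 -0.3]
[[351.23173687 324.54903993]]
```

View pics/side1.png

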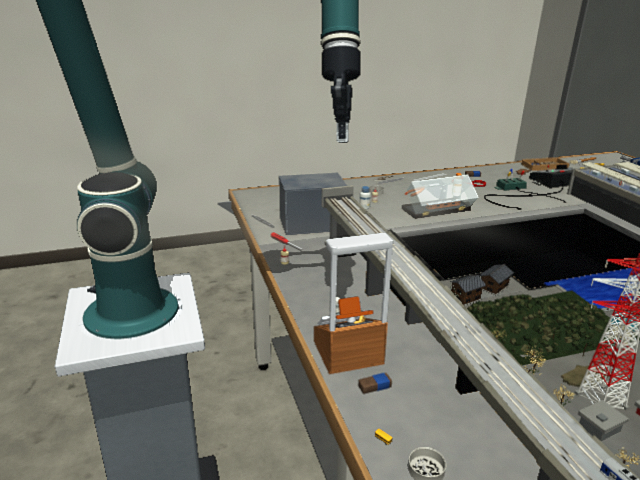

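The side view now shows the case from behind, with the lamp bar at (360,243) and the handle wing at (352,307). I'll overlay the model on an enlarged crop.

```bash
python3 - <<'E'
from h import *
im=cv2.imread("pics/side1.png")[285:380,300:405];k=6
im=cv2.resize(im,None,fx=k,fy=k,interpolation=cv2.INTER_CUBIC)
pts=[uyn(85+0,0,0)]+[hp(l,0,55,.03) for l in(-22,0,22)]+[hp(48,0,23,.03),hp(-31,0,23,.03)]+[np.array([115,y,z]) for y in(-60,60) for z in (0,102.5)]+[np.array([0,-60,0]),np.array([0,60,40])]
q=proj("side",toW(pts,*C))
for a in q: cv2.circle(im,tuple(int(v) for v in np.round((a-[300,285]+.5)*k-.5)),4,(0,255,0),1)
print(np.round((q-[300,285]+.5)*k))
cv2.imwrite("pics/side1c.png",im)
E
```

```text
[[310. 240.]
 [227.  88.]
 [289.  79.]
 [351.  70.]
 [435. 153.]
 [214. 186.]
 [172. 541.]
 [178. 288.]
 [506. 481.]
 [525. 233.]
 [ 81. 340.]
 [395. 201.]]
```

View pics/side1c.png

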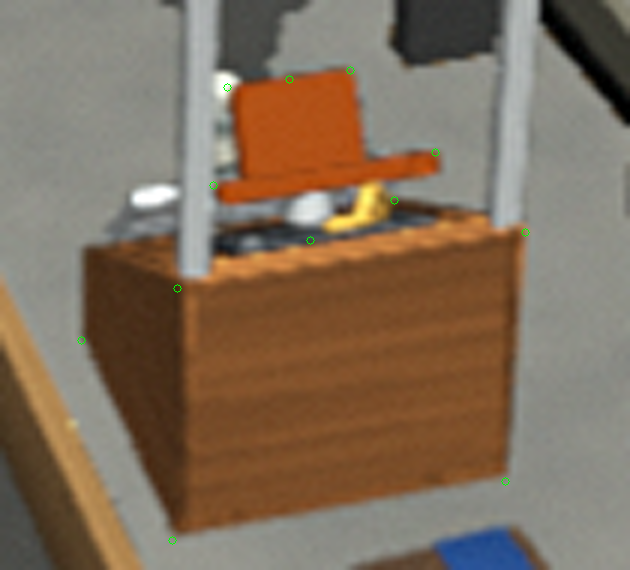

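```bash
python3 -m inch '[2.5,12,20,1,-2,-7.5,0, 2.5,12,20,1,-2,-7.5,0, 2.5,12,20,1,-2,-7.5,0, 2.5,12,20,0,0,0,0, 2.5,12,20,0,0,0,0, 2.5,12,20,0,0,0,0, 2.5,12,20,0,0,0,0, 2.5,12,20,0,0,0,0]'
python3 - <<'E'
from h import *
plan(38,0,60,rot(0));where()
E
```

```text
time: 4.15
tool_pos: [0.4343, -0.191, 0.2432]
tcp_rot: [-0.079, -3.034, 0.807]
wrist_force: [-0.1, -0.2, 0.0]
width: -0.003
grip_force: 0.0
t 4.15 shift [ -4.1  20.7 140.6] turn [ 0.2  0.2 -1. ] q [-0.1  -0.17  2.12 -0.56  1.21 -1.41] F [-0.1 -0.2  0. ] w -0.003 0.0
u,y,n [ 59.1  -4.8 200.5] Fn [ 0.2 -0.1 -0.1]
```

The overlay fits to about 1 px. I read the back lower corners at (182,532) and (502,475), the wing's top corners at (236,88) and (354,70), and the bar ends near (438,155). I'll refit jointly with both cameras.

```bash
cat >> fit.py <<'E'
sp=(np.array([[182,532],[502,475],[190,285],[522,228],[236,86],[354,68],[439,153]])+.5)/6-.5+[300,285]
def g(v):
    q=[[115,-60,0],[115,60,0],[115,-60,102.5],[115,60,102.5],hp(-22,0,55,v[4]),hp(22,0,55,v[4]),hp(48,0,21,v[4])]
    return np.r_[f(v),(proj("side",toW(np.array(q),*v[:3]))-sp).ravel()]
r=least_squares(g,r.x,loss='soft_l1');print(np.round(r.x,4));print(np.round(g(r.x).reshape(-1,2)[-7:],1).tolist())
E
python3 fit.py
```

```text
[ 0.4374 -0.2402 -1.6056  0.2786  0.0302]
[[-0.7, 1.3], [0.6, -0.3], [1.1, 0.3], [-0.3, 0.4], [0.8, 0.6], [0.1, -0.1], [-0.4, 0.0], [-0.0, -0.2], [0.4, 0.1], [0.2, -0.4], [-0.2, 0.2], [-0.4, 0.1], [0.1, -0.5], [0.2, -0.0], [-1.6, -1.2]]
[ 0.4374 -0.2398 -1.5941  0.2663  0.0451]
[[-1.1, 1.4], [0.9, 0.5], [-1.4, 0.4], [0.9, 0.3], [-1.4, 0.1], [-0.5, 0.1], [-0.3, 0.6]]
```

```bash
sed -i 's/^C=.*/C=np.array([.4374,-.2400,-1.598])/' h.py
python3 -m inch '[-0.5,2.6,20,0,0,-0.5,0, -0.5,2.6,20,0,0,-0.5,0, -0.5,2.6,20,0,0,0,0, -0.5,2.6,20,0,0,0,0, -0.5,2.6,20,0,0,0,0, -0.5,2.6,20,0,0,0,0, -0.5,2.6,20,0,0,0,0, 0,0,0,0,0,0,0]'
python3 - <<'E'
from h import *
plan(38,0,20,rot(0));where()
E
```

```text
time: 4.95
tool_pos: [0.4342, -0.2451, 0.1109]
tcp_rot: [-0.051, -3.025, 0.803]
wrist_force: [-0.4, 0.5, -1.1]
width: 0.004
grip_force: 0.0
t 4.95 shift [-3.3  1.8 38.8] turn [ 0.3 -0.4 -0.3] q [-0.22  0.    2.23 -0.66  0.92 -1.34] F [-0.4  0.5 -1.1] w 0.004 0.0
u,y,n [39.9 -3.1 58.8] Fn [-1.  -0.4 -0.7]
```

```bash

python3 -m inch '[-1.5,1,10,0,0,0,0, -1.5,1,10,0,0,0,0, 0,0,10,0,0,0,0, 0,0,8,0,0,0,0, 0,0,4,0,0,0,0, 0,0,4,0,0,0,0, 0,0,3,0,0,0,0, 0,0,0,0,0,0,0]'
python3 -c "from h import *;where()"
python3 -m inch '[0,0,1,0,0,0,0, 0,0,1,0,0,0,0, 0,0,1,0,0,0,0, 0,0,0,0,0,0,0, 0,0,0,0,0,0,0, 0,0,0,0,0,0,0, 0,0,0,0,0,0,0, 0,0,0,0,0,0,0]'
python3 -c "from h import *;where()"
```

```text
time: 5.75
tool_pos: [0.4395, -0.268, 0.0706]
tcp_rot: [-0.048, -3.03, 0.807]
wrist_force: [0.6, 0.4, -0.2]
width: 0.006
grip_force: 0.0
u,y,n [39.5  2.8 12.6] Fn [-0.5  0.6  0.1]
time: 6.55
tool_pos: [0.4393, -0.2692, 0.0679]
tcp_rot: [-0.048, -3.03, 0.807]
wrist_force: [1.6, -0.5, 0.1]
width: 0.0
grip_force: 0.0
u,y,n [39.2  2.7  9.5] Fn [ 0.5  1.7 -0.1]
```

```bash

python3 -m inch '[0,0,1,0,0,0,0, 0,0,1,0,0,0,0, 0,0,1,0,0,0,0, 0,0,1,0,0,0,0, 0,0,0,0,0,0,0, 0,0,0,0,0,0,0, 0,0,0,0,0,0,0, 0,0,0,0,0,0,0]'
python3 - <<'E'
from h import *
where();im=viewer.read_camera("top")[:,:,::-1];cv2.imwrite("pics/top2.png",cv2.resize(im[190:285,375:495],None,fx=6.25,fy=6.25,interpolation=2))
E
```

```text
time: 7.35
tool_pos: [0.4396, -0.2703, 0.0667]
tcp_rot: [-0.052, -3.03, 0.808]
wrist_force: [-7.0, 18.6, 24.0]
width: -0.001
grip_force: 14.7
u,y,n [39.5  3.   8. ] Fn [-3.9 -7.5 30. ]
```

View pics/top2.png

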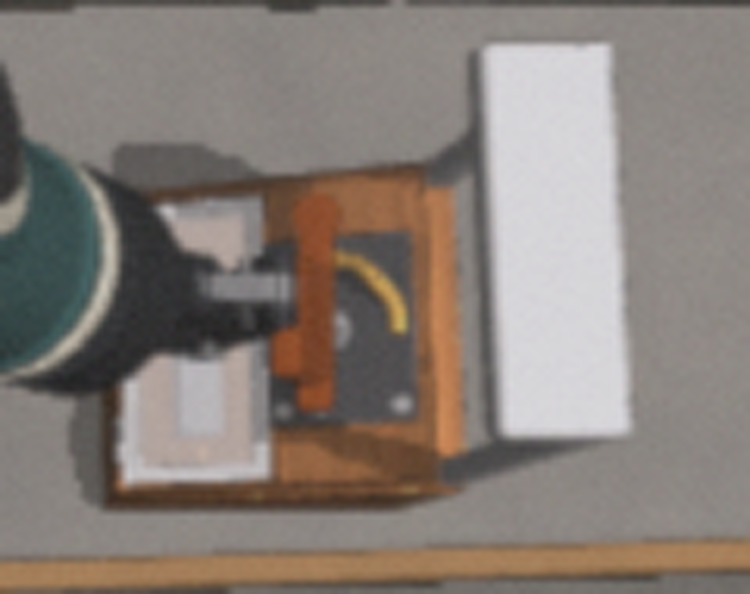

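The lid lies flat (its upper edge is now at column ~270, was 243) and resists with 30 N at n=8, so it is shut. I'll back off and go to the handle.

```bash

python3 -m inch '[0,0,-8,0,0,0,0, 0,0,-20,0,0,0,0, 0,0,-35,0,0,0,0, 0,0,-35,0,0,0,45, 0,-15,0,0,0,0,45, 0,-15,0,0,0,0,45, 0,-15,0,0,0,0,45, 0,0,0,0,0,0,45]' 40
python3 - <<'E'
from h import *
where();plan(85,0,26,rot(2.5))
im=viewer.read_camera("top")[:,:,::-1];cv2.imwrite("pics/top3.png",cv2.resize(im[190:285,375:495],None,fx=6.25,fy=6.25,interpolation=2))
E
```

```text
time: 8.2
tool_pos: [0.4399, -0.2626, 0.1731]
tcp_rot: [-0.05, -3.031, 0.809]
wrist_force: [1.1, 0.3, -0.2]
width: 0.528
grip_force: 0.0
u,y,n [ 86.1   3.1 104. ] Fn [-0.4  1.1  0. ]
t 8.2 shift [ 3.2  0.9 78. ] turn [0.1 0.1 2.1] q [-0.25 -0.07  2.17 -0.61  1.   -1.46] F [ 1.1  0.3 -0.2] w 0.528 0.0
```

View pics/top3.png

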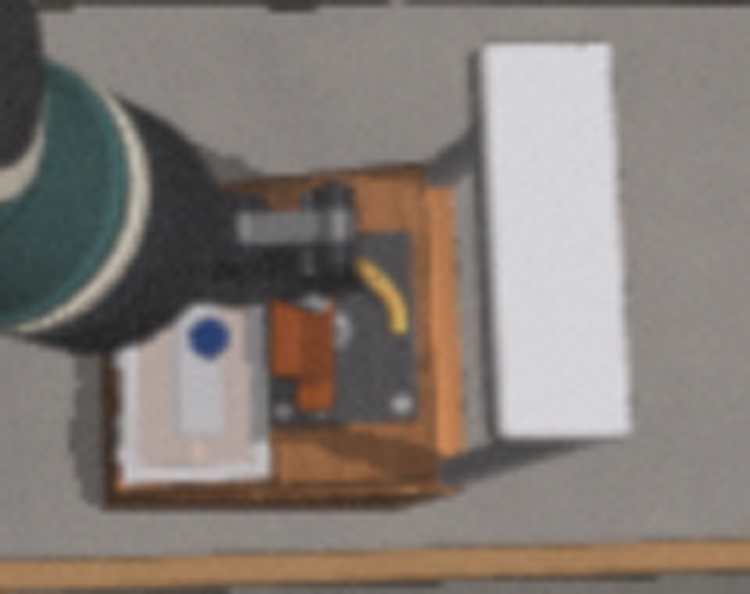

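The lid stays shut, with the pad at (208,338). The fingers straddle the wing line, ready to go down.

```bash

python3 -m inch '[1.5,0.5,15,0,0,1,45, 1.5,0.5,15,0,0,1,45, 0,0,15,0,0,0,45, 0,0,15,0,0,0,45, 0,0,10,0,0,0,45, 0,0,6,0,0,0,45, 0,0,0,0,0,0,45, 0,0,0,0,0,0,45]' 40
python3 -c "from h import *;where()"
python3 -m inch '[0,0,0,0,0,0,22, 0,0,0,0,0,0,22, 0,0,0,0,0,0,16, 0,0,0,0,0,0,16, 0,0,0,0,0,0,8, 0,0,0,0,0,0,8, 0,0,0,0,0,0,8, 0,0,0,0,0,0,8]' 40
python3 -c "from h import *;where();plan(85,0,28,rot(2.5))"
```

```text
time: 9.05
tool_pos: [0.4354, -0.2982, 0.1055]
tcp_rot: [0.101, 3.031, -0.808]
wrist_force: [-0.2, 0.6, 0.0]
width: 0.529
grip_force: 0.0
u,y,n [83.2 -0.4 27.6] Fn [-0.5 -0.2  0.3]
time: 9.85
tool_pos: [0.4353, -0.2985, 0.1057]
tcp_rot: [0.101, 3.031, -0.808]
wrist_force: [-1.6, 0.8, 2.7]
width: 0.126
grip_force: 41.7
u,y,n [83.5 -0.5 27.6] Fn [ 0.7 -1.7  2.7]
t 9.85 shift [-0.5 -1.4 -0.4] turn [ 0.1 -0.   0.2] q [-0.33  0.03  2.22 -0.68  0.85 -1.39] F [-1.6  0.8  2.7] w 0.126 41.7
```

```bash

python3 -m inch '[0,0,0,0,0,3,8, 0,0,0,0,0,3,8, 0,0,0,0,0,3,8, 0,0,0,0,0,3,8, 0,0,0,0,0,3,8, 0,0,-0.6,0,0,3,8, 0,0,-0.6,0,0,3,8, 0,0,-0.6,0,0,3,8]' 60
python3 -c "from h import *;where();plan(83.5,0,27.6,rot(2.5))"
```

```text
time: 10.65
tool_pos: [0.4356, -0.297, 0.1073]
tcp_rot: [0.707, 2.847, -0.763]
wrist_force: [-2.4, 6.7, 6.9]
width: 0.128
grip_force: 63.2
u,y,n [83.1 -0.2 29.7] Fn [-2.3 -2.6  9.3]
t 10.65 shift [-0.4 -0.3  2.1] turn [  0.2  -0.  -23.8] q [-0.33  0.03  2.22 -0.68  0.85 -0.97] F [-2.4  6.7  6.9] w 0.128 63.2
```

```bash

python3 -m inch '[0,0,-0.7,0,0,3.5,8, 0,0,-0.7,0,0,3.5,8, 0,0,-0.7,0,0,3.5,8, 0,0,-0.7,0,0,3.5,8, 0,0,-0.7,0,0,3.5,8, 0,0,-0.6,0,0,3.5,8, 0,0,0,0,0,3.5,8, 0,0,0,0,0,3.5,8]' 60
python3 -c "from h import *;where();plan(83.5,0,27.6,rot(2.5))"
python3 -m inch '[0,0,0.8,0,0,3.5,8, 0,0,1.5,0,0,3.5,8, 0,0,1.5,0,0,3.5,8, 0,0,1.5,0,0,3.5,8, 0,0,1.5,0,0,3.5,8, 0,0,1.5,0,0,3.5,8, 0,0,0.7,0,0,3.5,8, 0,0,0,0,0,3,8]' 60
python3 -c "from h import *;where();plan(83.5,0,27.6,rot(2.5))"
```

```text
time: 11.45
tool_pos: [0.4359, -0.2949, 0.1105]
tcp_rot: [1.328, 2.501, -0.674]
wrist_force: [0.2, 3.1, 3.7]
width: 0.128
grip_force: 62.4
u,y,n [82.8  0.  33.6] Fn [-0.9  0.1  4.7]
t 11.45 shift [-0.6 -0.4  6. ] turn [  0.2  -0.  -51.9] q [-0.33  0.02  2.21 -0.68  0.86 -0.48] F [0.2 3.1 3.7] w 0.128 62.4
time: 12.25
tool_pos: [0.4363, -0.2993, 0.1027]
tcp_rot: [1.83, 2.054, -0.557]
wrist_force: [1.3, 4.6, 2.9]
width: 0.133
grip_force: 62.5
u,y,n [82.7  0.5 24.7] Fn [-2.6  1.1  4.9]
t 12.25 shift [-0.7 -0.6 -2.9] turn [  0.3  -0.1 -79.4] q [-0.33  0.04  2.22 -0.69  0.84  0.01] F [1.3 4.6 2.9] w 0.133 62.5
```

The lift is back to -2.9 mm at about 82°. I'll add a small final turn, then release and withdraw.

```bash

python3 -m inch '[0,0,0,0,0,1.5,8, 0,0,0,0,0,1,8, 0,0,0,0,0,0,8, 0,0,0,0,0,0,20, 0,0,0,0,0,0,40, 0,0,0,0,0,0,40, 0,0,0,0,0,0,40, 0,0,0,0,0,0,40]' 60
python3 -c "from h import *;where();plan(83.5,0,27.6,rot(2.5))"
python3 -m inch '[0,0,-8,0,0,0,40, 0,0,-15,0,0,0,40, 0,0,-25,0,0,0,40, 0,0,-25,0,0,0,40, 0,0,-40,0,0,0,40, 0,0,-45,0,0,0,40, 0,0,-45,0,0,0,40, 0,0,0,0,0,0,40]'
python3 - <<'E'
from h import *
im=viewer.read_camera("top")[:,:,::-1];a=cv2.resize(im[190:285,375:495],None,fx=3.3,fy=3.3,interpolation=2)
im=viewer.read_camera("side")[:,:,::-1];b=cv2.resize(im[285:380,300:405],None,fx=3.3,fy=3.3,interpolation=2)
cv2.imwrite("pics/end.png",np.hstack([a,b]));where()
E
```

```text
time: 13.05
tool_pos: [0.435, -0.3, 0.1025]
tcp_rot: [1.869, 2.011, -0.549]
wrist_force: [-0.3, 0.2, 1.1]
width: 0.464
grip_force: 0.0
u,y,n [83.2 -0.8 24.1] Fn [ 0.4 -0.3  1. ]
t 13.05 shift [-0.4  0.7 -3.5] turn [  0.1  -0.1 -81.7] q [-0.34  0.04  2.22 -0.69  0.84  0.05] F [-0.3  0.2  1.1] w 0.464 0.0
time: 13.85
tool_pos: [0.4418, -0.1976, 0.2863]
tcp_rot: [1.864, 2.005, -0.537]
wrist_force: [0.3, 0.5, 1.0]
width: 0.465
grip_force: 0.0
u,y,n [ 84.2   0.4 229.4] Fn [-0.6  0.  -0.1]
```

View pics/end.png

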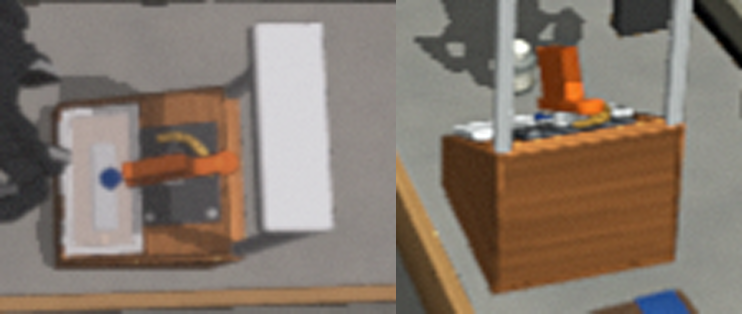

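The lid is flat and the handle points up the slope, from about (125,175) to (235,160) in the top crop. I'll check its angle numerically.

```bash
python3 - <<'E'
from h import *
for t in(1.2,1.3,1.4,1.48):print(t,np.round((proj("top",toW([hp(42,0,20,t),hp(-22,0,52,t),hp(22,0,52,t)],*C))-[375,190]+.5)*3.3).tolist())
E
```

```text
1.2 [[224.0, 145.0], [124.0, 180.0], [183.0, 152.0]]
1.3 [[226.0, 151.0], [123.0, 177.0], [184.0, 155.0]]
1.4 [[228.0, 157.0], [122.0, 174.0], [185.0, 158.0]]
1.48 [[229.0, 162.0], [122.0, 171.0], [185.0, 161.0]]
```

```bash
python3 -c "
from workcell import job
print(job.finish_job())"
```

```text
the job is handed in; nothing more can be done
None
```

The lid is snapped shut and the latch handle sits in its notch at about 1.45 rad with the gripper clear; I never moved near the loose items, though I did not re-check their positions. The job is handed in at about 14 s, with no verdict returned.

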